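# Jack up the front of a bench instrument and hold it

### The arm

A 7-joint arm with a two-finger parallel gripper is mounted at the origin on a cart in front of the work surface, level with it; the furniture and walls round the work are solid. World frame = base frame: x ahead of the robot, y to its left, z up, the work surface at z = 0. Lengths are in m, angles in rad, forces in N, time in s.
With the tool pointing down it reaches from about 0.4 to 0.925 m from the base axis. Payload 4.1 kg.
Tool frame: the origin (TCP) lies midway between the tips of the shut fingers; the grasp point (between the pads) lies 19 mm behind it; z points along the fingers, y is the line along which they close (so a half turn about z gives the same grasp; the last joint's range is limited). The gripper opens to 85 mm and grips with 20 to 120 N. Pads are 22 mm wide; open, the fingers measure 114 mm over their backs; the gripper's body (76 mm by 85 mm) begins 54 mm behind the grasp point. The pads swing forward as they close: fully open they stand 13 mm farther back than shut.
Start: joints at [-1.407, 0.398, 0.045, 1.537, -0.019, 1.207, -0.051], TCP at [0.169, 0.628, 0.231] pointing down, gripper open.
Joint ranges: [-2.82, 2.82], [-0.49, 2.23], [-1.37, 1.46], [0, 2.46], [-1.36, 4.5], [0.23, 2], [-2.94, 2.94]. Speed limits (rad/s): [2.57, 2.57, 3.14, 3.14, 3.14, 3.14, 3.14].

### API

Orientations are given as a rotation vector (axis times angle).
In Python, from station import arm, eoat, grab_frame, ticket gives the robot as it stands. The module is installed in compiled form; this text tells all that it offers. Calls block until the motion is done:
- arm.move_pose(position, orientation): joint-space move of the TCP to a pose.
- arm.move_linear(position, frame=None, vel=0.15, contact_N=None): straight line of the TCP; frame=None keeps the orientation; vel is the mean speed in m/s. With contact_N (N) it stops when the force on the tool has changed by that much, and returns True; else False.
- arm.move_j(angles): joint-space move.
- eoat.open_jaws() and eoat.close_gripper(newtons=None): open the fingers fully, or close them until they stop; newtons is the grip in N (None keeps the last).
- arm.wait(seconds).
- arm.ik(position, orientation): joint angles nearest the present ones, or None.
- grab_frame(name): name is "scene" or "top"; returns a dict with "img" (480x640x3 uint8, blue, green, red), "camera_matrix" (3x3 intrinsics, pixels), "dist_coeffs" ([k1, k2, p1, p2, k3] as OpenCV has them; the pictures are not rectified), "xyz" and "rotation" of the camera in the world. Camera axes: x right, y down, z forward; pixel columns grow to the right and rows downward; lengths in m; the calibration is good to about 2 mm. A picture is of the moment at which its call begins. There is no depth.
A pose or a line that the arm cannot do raises arm.MotionError and nothing moves.
- ticket.close_job(): hands the job in; it is judged then, once.
Readings, each from a call of its own:
- arm.current_t(): time.
- arm.current_q(): joint angles.
- arm.current_qd(): joint speeds.
- arm.current_joint_torque(): joint torques, N m.
- arm.current_ee_pos(): TCP position.
- arm.current_eef_rot(): TCP orientation.
- arm.current_ft_force(): force on the tool from outside, world axes, zero at the start.
- arm.current_wrist_torque(): the same for the moment, N m.
- arm.current_width(): finger opening in m.
- arm.current_grip_force(): force on a finger pad.
Only numpy, scipy, OpenCV 4.12 (cv2) and the standard library are available. Lean on these libraries where they do the work, as an engineer would, in place of code of your own. Each camera call takes 0.05 s, during which the arm holds its last target. There are 200 camera calls.

### The job

The front of the white bench instrument has to be raised so that a colleague can change its feet. First wind its black handwheel clockwise (seen from above) until the sample slide sits against the red stop. Then set the blue lever jack flat on the bench with its round saddle centred under the yellow lift point, let go of it, and press its orange pump handle fully down so that the jack raises the instrument; finish while still holding the handle down, and leave the beaker, the brown bottle and the timer where they stand.

Things in the scene. Friction and masses are not known exactly. Their poses are not given: they have to be found in the camera images.
- instrument: White instrument on a fixed rear foot. Origin: on the bench straight below the lift point; x to its rear (away from the robot), y left along its front, z up. Chassis: x 0.030 to 0.165, y -0.078 to 0.168, top z 0.106; its front tips up about a hinge at x 0.175, z 0.05. Gearbox under the handwheel: x from -0.031, y 0.09 to 0.16. Slide on top, behind the wheel, no higher than 150 mm. Bench clear for x < 0.03.
- lift_point (a point): Centre of the underside of the yellow lift point: a pad 24 mm in diameter facing down, 60 mm above the bench, under the yellow lug, which reaches 20 mm forward (towards the robot) of this point. The instrument weighs about 6 to 12 N on it.
- chassis: The white chassis that tips, with its yellow lug (36 mm wide, top 80 mm above the bench) and pad; its origin lies on the rear hinge line (x 0.175, z 0.05 of the instrument).
- wheel_center (a point): On the vertical axis of the black handwheel (94 mm across, at the left of the instrument's front), at the height of the wheel's top, 118 mm above the bench. It turns with little friction and drives the slide: one full clockwise turn (seen from above) moves the slide 40 mm towards the stop.
- crank_knob (a point): Middle of the upright black crank knob on the handwheel, 18 mm in diameter, 36 mm tall (14 mm above this point, 22 mm below it down to the wheel), 34 mm from the wheel's axis, 141 mm above the bench. It spins freely on its pin, so it can be led round the circle without turning the hand.
- slide (a joint): Travel of the blue-topped aluminium sample slide on its rails on the chassis, m: 0.080 is touching the red stop block at the right (-y) end, smaller is farther off; starts at about 0.03 to 0.055. It is driven by the handwheel alone and stays where it is left.
- jack_body (a point): Centre of the jack's upright blue body, the place to grip it: 36 mm long (x), 30 mm wide (y), top 68 mm above the bench; this point is 39 mm up when the jack stands. x points from handle to saddle: the saddle axis lies 56 mm ahead (+x), the pump handle points back (-x). Base plate 70 mm wide, 10 mm thick, from 127 mm behind this point to 73 mm ahead.
- jack: The loose blue lever jack, about 0.8 kg; origin on its underside, 14 mm behind jack_body; x towards the saddle, z up.
- saddle_top (a point): Centre of the top of the jack's round saddle, 36 mm in diameter, 50 mm above the bench when low. It rises 60 mm per rad of handle travel, 24 mm at most.
- saddle_cup: The steel saddle with its rubber face; its origin lies on the saddle axis at the jack's underside when low (use saddle_top).
- pump_handle (a joint): Angle of the pump handle, rad: 0 fully up (a spring returns it there), 0.40 fully down (a firm stop). Its pivot is 20 mm behind jack_body and 56 mm above the jack's underside; the saddle meets the lift point at about 0.17.
- grip_top (a point): Centre of the upper face of the orange hand grip at the end of the pump handle, 85 mm behind the pivot; about 79 mm above the bench when up, about 45 mm when fully down. Press it down from above: 2 to 5 N without load, 8 to 16 N with the instrument on the saddle.
- handle_grip: The orange hand grip, 34 x 40 x 12 mm; its origin lies on the handle's pivot (use grip_top to find it).
- beaker: Clear beaker, 52 mm wide, 70 mm tall, origin at its underside; leave alone.
- bottle: Brown bottle with a black cap, 50 mm wide, 100 mm tall, origin at its underside; leave alone.
- timer: White bench timer, 58 x 64 x 18 mm, origin at its underside; leave alone.

How it is judged:
By the outcome, as a careful person would: the job done as asked, in the order asked, and still so for the second after the job is handed in, while the arm keeps its last pose, push and grip.
It also fails if it takes over 67 s, if anything falls off the work surface, if the arm or the gripper's body presses on something with over 40 N, if the wrist force passes 120 N, or if a joint passes its speed limit or range.

## Working session

There is one attempt and no reset: what is moved stays moved. The work goes in short steps, each a Python script; the robot and the scene stay as the last script left them, time stands still between calls to the robot, and variables do not carry over. Pictures are saved under pics/ and viewed, at most 10 in all, crops included, and the job is handed in when it is done.

```bash
mkdir -p pics; cat > h.py <<'E'
import numpy as np, cv2
from station import arm, eoat, grab_frame, ticket
def ray(f,uv):
    K=np.array(f["camera_matrix"],float);d=np.array(f["dist_coeffs"],float)
    p=cv2.undistortPoints(np.array(uv,float).reshape(-1,1,2),K,d).reshape(-1,2)
    R=np.array(f["rotation"],float)
    return np.array(f["xyz"],float),(R@np.c_[p,np.ones(len(p))].T).T
def onz(f,uv,z):
    c,r=ray(f,uv); return c+r*((z-c[2])/r[:,2])[:,None]
def proj(f,P):
    R=np.array(f["rotation"],float);c=np.array(f["xyz"],float)
    Q=(np.array(P,float).reshape(-1,3)-c)@R
    return cv2.projectPoints(Q,np.zeros(3),np.zeros(3),np.array(f["camera_matrix"],float),np.array(f["dist_coeffs"],float))[0].reshape(-1,2)
E
python3 - <<'E'
from h import *
for n in("scene","top"):
    f=grab_frame(n);cv2.imwrite(f"pics/{n}0.png",f["img"]);print(n,f["xyz"],np.array(f["rotation"]).round(3).tolist(),np.array(f["camera_matrix"]).tolist(),f["dist_coeffs"])
print(arm.current_t(),arm.current_eef_rot())
E
```

```text
scene [0.24618315 0.71382017 0.93598201] [-0.677, 2.72, -0.954] [[470.32702467919285, 0.0, 319.93968657618683], [0.0, 470.32702467919285, 242.62053977479238], [0.0, 0.0, 1.0]] [0.03304797 0.         0.         0.         0.        ]
top [0.49634468 0.10201766 1.18099678] [-2.158, 2.194, -0.063] [[440.42951992923815, 0.0, 321.16072862718937], [0.0, 440.42951992923815, 236.83987664227672], [0.0, 0.0, 1.0]] [0.02394488 0.         0.         0.         0.        ]
0.1 [-4.11399408e-01 -3.11443042e+00  2.74419956e-03]
```

```bash
sed -i 's/R=np.array(f\["rotation"\],float)/R=cv2.Rodrigues(np.array(f["rotation"],float))[0]/' h.py; cat h.py | grep -c Rodrigues
```

```text
2
```

View pics/scene0.png

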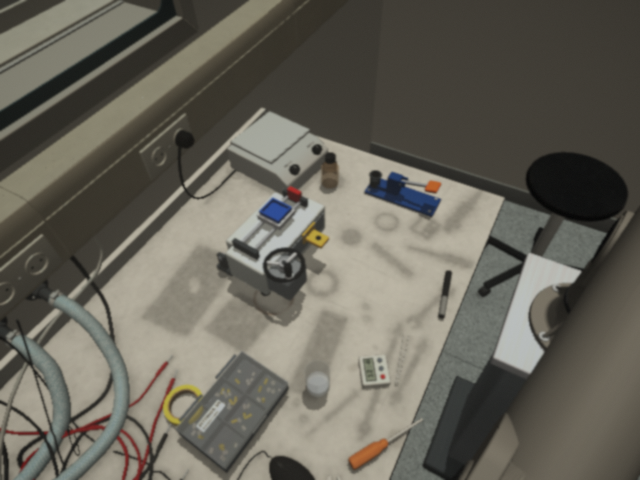

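View pics/top0.png

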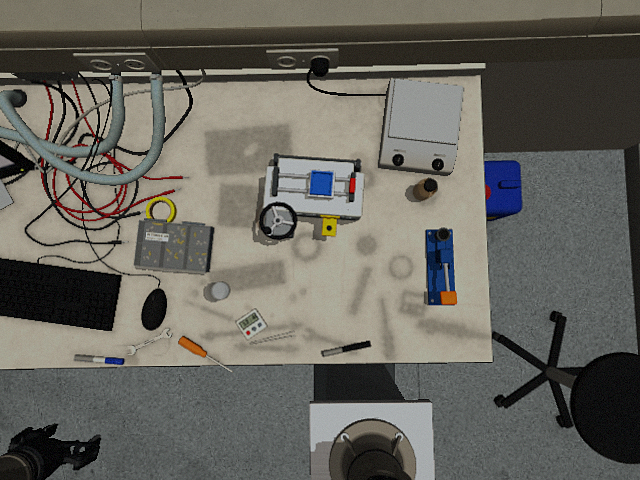

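The scene view shows the instrument (275,235), the jack (400,195) with its saddle to the left, and the bottle (330,172). The top view shows the wheel (278,220), lug (329,228), slide (321,183), jack (440,265) with its saddle at (445,233) and orange grip at (448,298), beaker (218,290), timer (251,322) and bottle (426,190).

```bash
cat > m.py <<'E'
from h import *
def blobs(img,lo,hi,roi,mina=15):
    x0,y0,x1,y1=roi
    m=np.zeros(img.shape[:2],np.uint8)
    m[y0:y1,x0:x1]=cv2.inRange(cv2.cvtColor(img,cv2.COLOR_BGR2HSV),lo,hi)[y0:y1,x0:x1]
    cs=[c for c in cv2.findContours(m,cv2.RETR_EXTERNAL,cv2.CHAIN_APPROX_NONE)[0] if cv2.contourArea(c)>=mina]
    return sorted(cs,key=cv2.contourArea,reverse=True),m
E
python3 - <<'E'
from m import *
f=grab_frame("top");g=grab_frame("scene")
im=f["img"]
a=cv2.resize(im[145:255,245:375],None,fx=4,fy=4,interpolation=cv2.INTER_CUBIC)
b=cv2.resize(im[215:325,415:480],None,fx=4,fy=4,interpolation=cv2.INTER_CUBIC)
cv2.imwrite("pics/crop1.png",np.hstack([a,b]))
for nm,lo,hi,roi,z in [("lug",(20,120,80),(35,255,255),(300,200,360,250),.08),("orange",(5,150,120),(18,255,255),(420,270,480,320),.079),("blueslide",(105,120,60),(130,255,255),(300,160,345,200),.13),("jack",(100,120,30),(130,255,255),(415,215,475,325),.01),("red",(0,150,80),(6,255,255),(335,165,370,205),.13),("red2",(170,150,80),(180,255,255),(335,165,370,205),.13)]:
    cs,m=blobs(im,lo,hi,roi)
    for c in cs[:3]:
        r=cv2.minAreaRect(c); bx=cv2.boxPoints(r)
        print(nm,z,cv2.contourArea(c),np.round(r[0],1),np.round(r[1],1),round(r[2],1),onz(f,[r[0]],z).round(4)[0,:2],onz(f,bx,z).round(4)[:,:2].tolist())
E
```

```text
lug 0.08 253.5 [329.5 225. ] [20. 19.] 90.0 [0.6075 0.0976] [[0.6332, 0.121], [0.6324, 0.0733], [0.5819, 0.0742], [0.5828, 0.1218]]
orange 0.079 175.0 [448.5 297.5] [13. 15.] 90.0 [ 0.4228 -0.1927] [[0.4389, -0.1749], [0.4385, -0.2116], [0.4067, -0.2104], [0.4071, -0.1737]]
blueslide 0.13 463.5 [320.9 182.5] [21.5 23.9] 4.1 [0.7059 0.1168] [[0.6792, 0.1451], [0.7375, 0.1402], [0.7327, 0.0883], [0.6745, 0.0935]]
jack 0.01 1378.0 [440.1 266.8] [74.5 26.6] 88.0 [ 0.4988 -0.1923] [[0.5967, -0.1573], [0.598, -0.2274], [0.4024, -0.2266], [0.4008, -0.1574]]
red 0.13 59.5 [351.5 185. ] [14.  5.] 90.0 [0.6984 0.0431] [[0.7156, 0.0488], [0.7153, 0.0367], [0.6812, 0.0374], [0.6815, 0.0495]]
```

View pics/crop1.png

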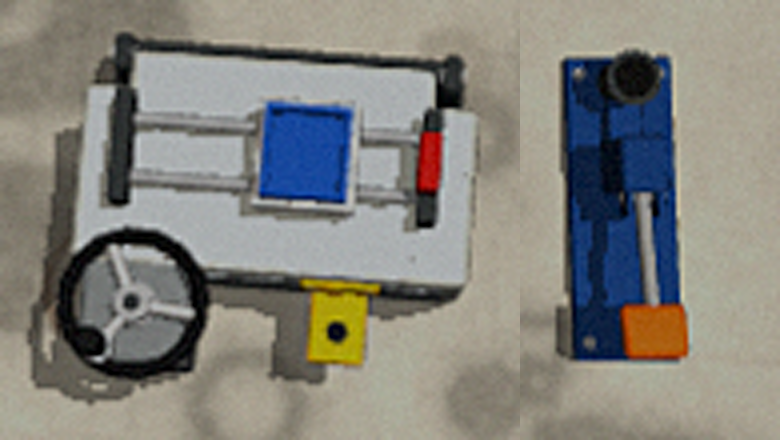

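Crop (4x): wheel hub at (132,302), crank knob at (91,338), lug front edge at about (333,364), rails sloping about 3°, jack square to x with its saddle ahead. Next I compute poses and compare them with the scene view.

```bash
python3 - <<'E'
from m import *
f=grab_frame("top");g=grab_frame("scene")
P=lambda c:[245+(c[0]+.5)/4-.5,145+(c[1]+.5)/4-.5]
q=lambda c,z:onz(f,[P(c)],z)[0].round(4)
w=q((133,302.5),.118);k=q((91,338),.155);print("wheel",w,"knob",k,"r",np.linalg.norm((k-w)[:2]))
print("lugdot",q((336,331),.08),"lugfront",q((334,364),.08), "lugL/R",q((307,330),.08),q((365,333),.08))
a,b=q((135,120),.12),q((415,136),.12);print("rail yaw",np.arctan2(*(-(a-b)[:2]*[1,-1])))
a,b=q((90,87),.106),q((475,111),.106);c=q((465,290),.106);d=q((205,275),.106);print(a,b,c,d)
print("slide edge->stop mm",(q((355,170),.13)-q((418,170),.13))*1000)
# two-view check: lug colour, orange colour, wheel hub
cs,_=blobs(g["img"],(20,120,80),(35,255,255),(290,215,345,260));r=cv2.moments(cs[0]);uv=[r["m10"]/r["m00"],r["m01"]/r["m00"]]
print("scene yellow",uv,"pred lug ctr",proj(g,[q((336,331),.08)]))
cs,_=blobs(g["img"],(3,150,100),(18,255,255),(410,165,460,205));r=cv2.moments(cs[0]);print("scene orange",r["m10"]/r["m00"],r["m01"]/r["m00"],proj(g,[[.4228,-.1927,.079]]))
im=g["img"].copy()
for p in (w,k,q((336,331),.08),[.5265,-.1923,.068],[.5825,-.1923,.05],[.4228,-.1927,.079]):
    u=proj(g,[p])[0];cv2.circle(im,(int(round(u[0])),int(round(u[1]))),0,(0,255,0),-1)
cv2.imwrite("pics/chk.png",cv2.resize(im[150:300,215:455],None,fx=3.3,fy=3.3,interpolation=cv2.INTER_NEAREST))
E
```

```text
wheel [0.6175 0.223  0.118 ] knob [0.5928 0.2436 0.155 ] r 0.03216286678764819
lugdot [0.6016 0.0999 0.08  ] lugfront [0.5808 0.1015 0.08  ] lugL/R [0.6025 0.1181 0.08  ] [0.6    0.0817 0.08  ]
rail yaw -0.07659269585909864
[0.7536 0.2498 0.106 ] [0.7339 0.0118 0.106 ] [0.6229 0.0205 0.106 ] [0.6351 0.1799 0.106 ]
slide edge->stop mm [ 0.8 38.   0. ]
scene yellow [314.83422459893046, 236.15567439096847] pred lug ctr [[317.81930867 236.81613996]]
scene orange 432.3436960276338 186.22625215889462 [[432.81887243 184.13454266]]
```

View pics/chk.png

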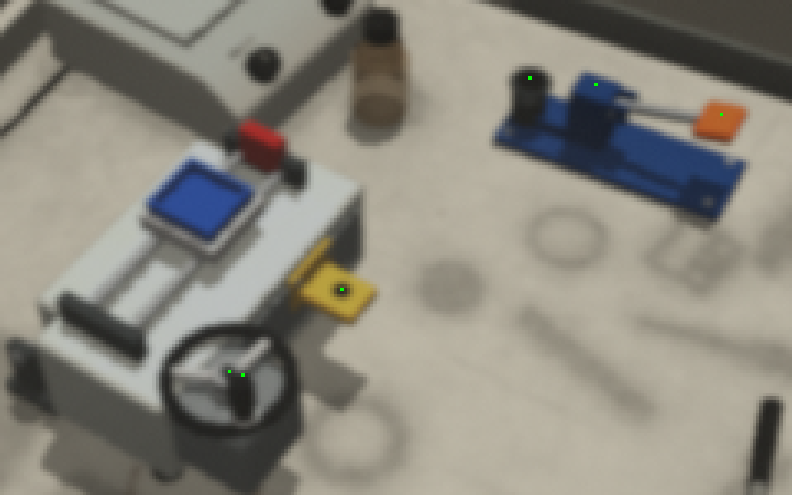

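Projections land correctly: lug dot at (342,289), saddle top at (530,78), body at (596,84), grip at (721,115), knob top at (243,375). The bench calibration holds, so I go for the knob.

```bash
cat >> m.py <<'E'
from scipy.spatial.transform import Rotation as Ro
YAW=-0.078; W=np.array([.6175,.223]); L=np.array([.6013,.0999])
down=lambda y:(Ro.from_euler("z",y)*Ro.from_euler("y",np.pi)).as_rotvec()
E
python3 - <<'E'
from m import *
ph=np.radians(140.2);k=W+.034*np.array([np.cos(ph),np.sin(ph)])
arm.move_pose([*k,.22],down(YAW)); print(arm.current_t(),arm.current_q())
print(arm.move_linear([*k,.127],vel=.12,contact_N=8),arm.current_ee_pos(),arm.current_ft_force())
eoat.close_gripper(20);print(arm.current_width(),arm.current_grip_force(),arm.current_ft_force())
for i in range(1,5):
    p=ph-np.radians(15*i)
    c=arm.move_linear([*(W+.034*np.array([np.cos(p),np.sin(p)])),.127],vel=.06,contact_N=15)
    print(i,c,np.round(arm.current_ft_force(),1),arm.current_t())
    if c:break
E
```

```text
2.35 [-0.70348674  0.40516086  0.32729643  1.58237165 -0.13866348  1.17696661
  1.14773101]
False [0.59204213 0.24502911 0.12782647] [ 0.51048693 -0.22113827  0.4402962 ]
0.01660257741381682 19.747620195848867 [-1.06655716  0.43115451  1.64896181]
1 False [0.4 1.2 1.8] 4.2
2 False [0.7 2.7 3.4] 4.5
3 False [-0.6  4.7  4. ] 4.8
4 False [2.  4.7 3.3] 5.1
```

```bash
python3 - <<'E'
from m import *
ph=np.radians(140.2)
for i in range(5,30):
    p=ph-np.radians(15*i); t=np.array([np.sin(p),-np.cos(p)]);n=np.array([np.cos(p),np.sin(p)])
    c=arm.move_linear([*(W+.034*n),.127],vel=.06,contact_N=14)
    F=arm.current_ft_force(); print(i*15,c,"tan %.1f rad %.1f z %.1f"%(F[:2]@t,F[:2]@n,F[2]),np.round(arm.current_t(),2))
    if c or F[:2]@t<-9:break
d=arm.current_ee_pos()[:2]-W;print(140.2-np.degrees(np.arctan2(d[1],d[0])),np.hypot(*d),arm.current_width())
f=grab_frame("top");cv2.imwrite("pics/w1.png",cv2.resize(f["img"][145:255,245:375],None,fx=4,fy=4,interpolation=cv2.INTER_CUBIC))
E
```

```text
75 False tan 0.6 rad 6.7 z 3.6 5.4
90 False tan 0.4 rad 4.9 z 2.7 5.7
105 False tan 1.2 rad 5.9 z 1.7 6.0
120 False tan 1.9 rad 5.3 z 2.8 6.3
135 False tan 0.1 rad 4.5 z 3.4 6.6
150 False tan 1.3 rad 3.9 z 5.7 6.9
165 False tan 0.9 rad 2.1 z 6.1 7.2
180 False tan 1.4 rad 0.4 z 7.8 7.5
195 False tan 1.8 rad -0.0 z 8.0 7.8
210 False tan 0.6 rad -0.8 z 8.1 8.1
225 False tan 0.8 rad -0.8 z 8.4 8.4
240 False tan 1.7 rad -2.5 z 6.9 8.7
255 False tan 1.0 rad -3.0 z 5.4 9.0
270 False tan 0.5 rad -4.0 z 5.6 9.3
285 False tan 0.9 rad -5.8 z 4.4 9.6
300 False tan 0.1 rad -4.3 z 3.9 9.9
315 False tan 0.9 rad -4.7 z 4.6 10.2
330 False tan -0.5 rad -3.9 z 7.2 10.5
345 True tan -1.8 rad 1.1 z 6.8 10.71
-32.860231174302015 0.033735936084660675 0.016539398274825333
```

View pics/w1.png

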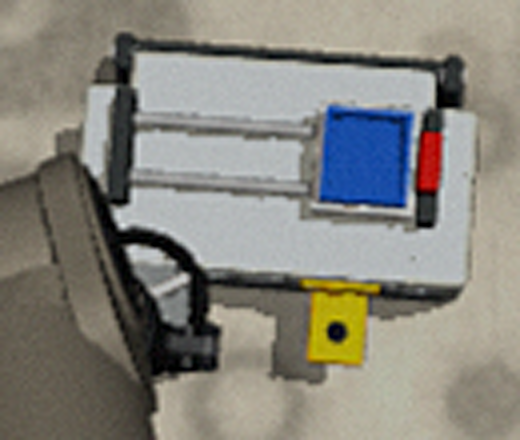

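The slide's right edge (415) has almost reached the stop block (418). I push on in small steps to check for firm contact.

```bash
python3 - <<'E'
from m import *
ph=np.radians(140.2)
for a in (330,334,338,342,346,350,354):
    p=ph-np.radians(a); t=np.array([np.sin(p),-np.cos(p)]);n=np.array([np.cos(p),np.sin(p)])
    arm.move_linear([*(W+.034*n),.127],vel=.02)
    F=arm.current_ft_force();d=arm.current_ee_pos()[:2]-W; print(a,"tan %.1f rad %.1f z %.1f"%(F[:2]@t,F[:2]@n,F[2]),(140.2-np.degrees(np.arctan2(d[1],d[0])))%360)
    if F[:2]@t<-14:break
print(arm.current_t())
E
```

```text
330 tan 0.4 rad -4.2 z 6.1 327.0542886754671
334 tan -4.4 rad -2.9 z 9.0 327.1722294752532
338 tan -7.7 rad -1.1 z 10.7 327.4285383291809
342 tan -11.0 rad -0.7 z 12.3 327.6157554623761
346 tan -13.8 rad -1.5 z 15.7 327.7090329073269
350 tan -18.0 rad -1.3 z 17.6 327.73677833299024
12.4167
```

Hard stop at about 327.7° (18 N), so the slide is seated. I release and fetch the jack.

```bash
python3 - <<'E'
from m import *
eoat.open_jaws()
p=arm.current_ee_pos();arm.move_linear([p[0],p[1],.25],vel=.25)
arm.move_pose([.5265,-.1923,.16],down(0));print(arm.current_q()[6])
print(arm.move_linear([.5265,-.1923,.024],vel=.12,contact_N=8),arm.current_ee_pos())
eoat.close_gripper(70);print(arm.current_width(),arm.current_ft_force(),arm.current_ee_pos())
f0=np.array(arm.current_ft_force())
arm.move_linear([.5265,-.1923,.074],vel=.1)
print(arm.current_ft_force()-f0,arm.current_wrist_torque(),arm.current_ee_pos(),arm.current_t())
f=grab_frame("top");a=f["img"][145:255,245:375];b=f["img"][205:325,400:490];cv2.imwrite("pics/j1.png",cv2.resize(np.hstack([a,b[:110]]),None,fx=3.6,fy=3.6,interpolation=cv2.INTER_CUBIC))
E
```

```text
2.0522010112389633
False [ 0.52716643 -0.19260869  0.02473528]
0.029204096014098156 [-0.0282981   0.3085928   2.39746067] [ 0.5267789  -0.19250148  0.02435594]
[ -0.42212292   0.50468501 -10.69496137] [ 0.06991748 -0.13133714 -0.02092912] [ 0.52573625 -0.1917871   0.07335184] 17.85
```

View pics/j1.png

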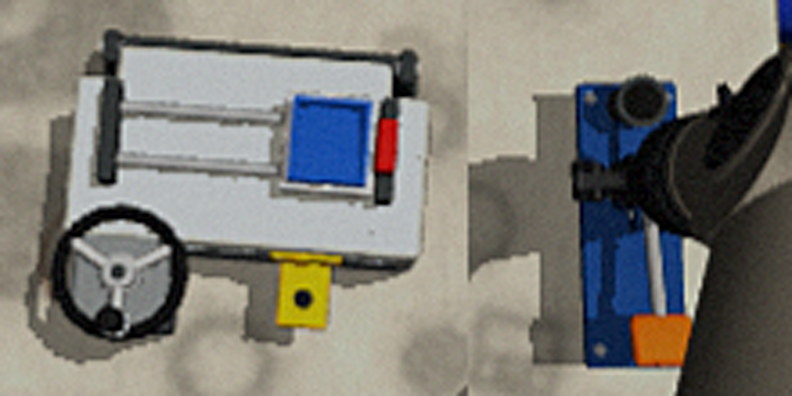

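Jack held level; slide at the stop; knob now at the wheel's front (112,318). I carry the jack to in front of the lug, lower it, and slide it in.

```bash
python3 - <<'E'
from m import *
c,s=np.cos(YAW),np.sin(YAW);ux=np.array([c,s])
B=L-.056*ux; A=B-.07*ux; o=down(YAW)
arm.move_linear([.47,-.19,.08],vel=.2)
arm.move_linear([*A,.08],o,vel=.2)
print(arm.current_ee_pos(),A)
arm.move_linear([*A,.0285],vel=.12)
print(arm.move_linear([*B,.0285],vel=.08,contact_N=8),arm.current_ee_pos(),B,arm.current_ft_force())
print((Ro.from_rotvec(arm.current_eef_rot())*Ro.from_rotvec(o).inv()).as_rotvec(),arm.current_t())
f=grab_frame("top");a=f["img"][185:295,260:400];g=grab_frame("scene")
cv2.imwrite("pics/p1.png",np.hstack([cv2.resize(a,(510,400),interpolation=cv2.INTER_CUBIC),cv2.resize(g["img"][190:310,245:332],(290,400),interpolation=cv2.INTER_CUBIC)]))
E
```

```text
[0.47565242 0.10830781 0.07996451] [0.4756831  0.10971804]
False [0.54447654 0.10429933 0.02819763] [0.54547027 0.10426357] [-0.24698344  0.71245674 -8.35880877]
[-3.39616789e-05  1.63126762e-03  1.52457706e-04] 21.5833
```

View pics/p1.png

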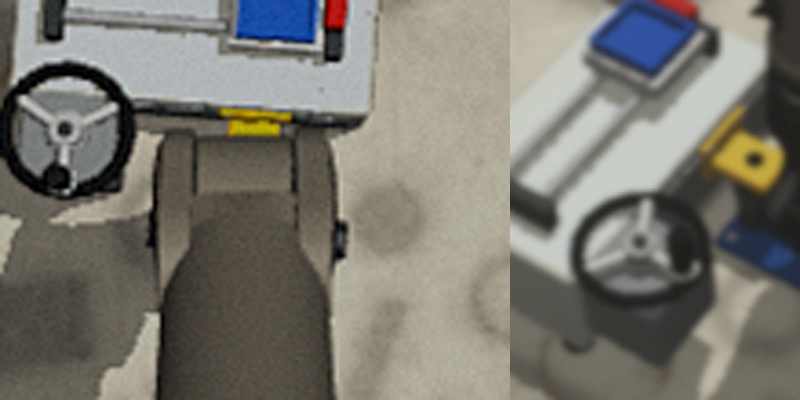

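The saddle is under the lug and nothing has been touched. I lower, release, back off and check.

```bash
python3 - <<'E'
from m import *
c,s=np.cos(YAW),np.sin(YAW);ux=np.array([c,s]);B=L-.056*ux+.001*ux
print(arm.move_linear([*B,.0285],vel=.03),arm.move_linear([*B,.019],vel=.03,contact_N=5),arm.current_ee_pos(),arm.current_ft_force())
eoat.open_jaws();print(arm.current_ee_pos(),arm.current_ft_force())
arm.move_linear([*B,.13],vel=.2)
arm.move_linear([.42,-.12,.2],vel=.3);print(arm.current_t())
f=grab_frame("top");im=f["img"];cv2.imwrite("pics/p2raw.png",im)
cs,m=blobs(im,(100,120,30),(130,255,255),(290,230,370,320))
for c0 in cs[:2]:
    r=cv2.minAreaRect(c0);print(cv2.contourArea(c0),r,onz(f,cv2.boxPoints(r),.01).round(4)[:,:2].tolist())
cs,m=blobs(im,(5,150,120),(18,255,255),(290,240,380,330));r=cv2.minAreaRect(cs[0]);print("orange",r,onz(f,[r[0]],.079))
G=L-.056*ux-.103*ux;print("grip expected",G)
pr=proj(f,[[*(B+a*ux+b*np.array([-s,c])),.01] for a,b in((.073,.035),(.073,-.035),(-.127,-.035),(-.127,.035))]);print(pr.round(1).tolist())
cv2.imwrite("pics/p2.png",cv2.resize(im[195:325,260:400],None,fx=4,fy=4,interpolation=cv2.INTER_CUBIC))
E
```

```text
False True [0.54723503 0.10436308 0.0243623 ] [-0.61336886  0.4434147   4.96208875]
[0.54471529 0.1040019  0.02230584] [-0.27661637 -0.83995953 -0.17933025]
24.5167
1134.0 ((326.443115234375, 263.4672546386719), (25.4853572845459, 68.52860260009766), 3.3664605617523193) [[0.4247, 0.1475], [0.6058, 0.1342], [0.6006, 0.0664], [0.4198, 0.0805]]
orange ((325.0, 290.5), (13.0, 14.0), 90.0) [[0.444261   0.11158024 0.079     ]]
grip expected [0.44278343 0.11228943]
[[315.9, 222.5], [342.1, 224.1], [337.7, 299.4], [311.2, 297.7]]
```

View pics/p2.png

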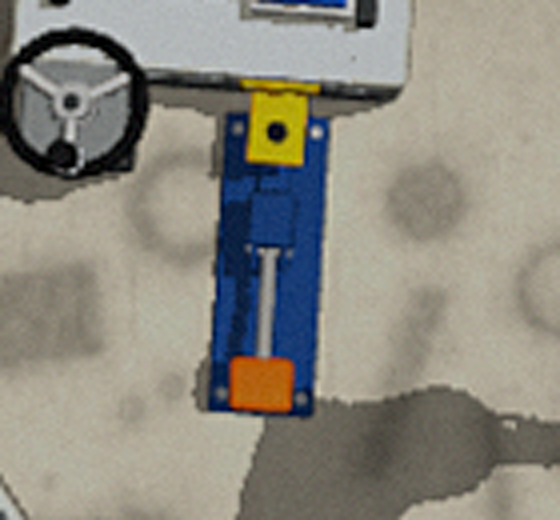

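The jack stands flat within about 1–2 mm of target: corners at (211,411) and (313,416), grip at (262,384), saddle hidden under the lug. Now I press the handle.

```bash
python3 - <<'E'
from m import *
G=[.4430,.1118]
eoat.close_gripper(40)
arm.move_linear([*G,.13],down(YAW),vel=.25)
f0=np.array(arm.current_ft_force());print(f0)
arm.move_linear([*G,.084],vel=.1)
z=.084
while z>.012:
    z-=.004
    arm.move_linear([*G,z],vel=.025)
    F=np.array(arm.current_ft_force())-f0;p=arm.current_ee_pos();print("%.3f"%z,np.round(p,4),np.round(F,1))
    if F[2]>26:break
print(arm.current_t())
f=grab_frame("top");g=grab_frame("scene")
cv2.imwrite("pics/e1.png",np.hstack([cv2.resize(f["img"][145:335,200:400],(420,400),interpolation=cv2.INTER_CUBIC),cv2.resize(g["img"][180:310,235:355],(370,400),interpolation=cv2.INTER_CUBIC)]))
E
```

```text
[-0.48312966  0.06536618 -0.67815359]
0.080 [0.444  0.112  0.0806] [ 1.1 -0.2  1.6]
0.076 [0.443  0.1121 0.076 ] [0.1 0.5 2.7]
0.072 [0.4426 0.112  0.0718] [-0.7  0.5  3.4]
0.068 [0.4427 0.1119 0.0678] [-0.5  1.7  3.8]
0.064 [0.4429 0.1118 0.0643] [-2.   0.1 10.9]
0.060 [0.4426 0.1118 0.0604] [-4.1  0.8 12.5]
0.056 [0.4425 0.1118 0.0564] [-4.3  1.2 13.7]
0.052 [0.4426 0.1118 0.0525] [-4.5  1.3 12.4]
0.048 [0.4429 0.1118 0.0485] [-4.4 -0.2 13.7]
0.044 [0.4432 0.1118 0.0458] [-7.2  0.3 25.8]
0.040 [0.4434 0.112  0.0447] [-16.6  -3.2  58.6]
30.4583
```

View pics/e1.png

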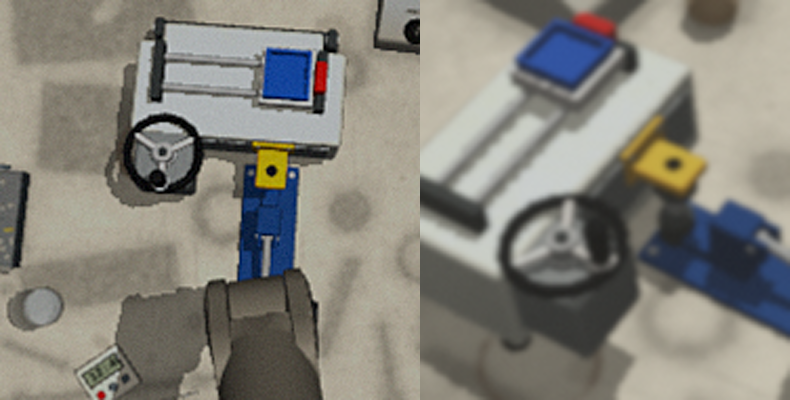

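The instrument is raised on the saddle, with the slide at the stop and the beaker and timer untouched. I ease the push to a moderate level before handing in.

```bash
python3 - <<'E'
from m import *
arm.move_linear([.4430,.1118,.0432],vel=.02);arm.wait(.5)
F=arm.current_ft_force();print(F,arm.current_ee_pos(),arm.current_t())
if 20<F[2]<40: print(ticket.close_job())
E
```

```text
[-9.1126121  -0.28012817 31.72413944] [0.44326371 0.11186784 0.04556815] 31.3667
the job is handed in; nothing more can be done
None
```

The job is handed in at 31.4 s: the slide was wound against the red stop, the jack stands within about 2 mm of centre under the lift point, and the arm holds the pump handle fully down at about 32 N with the instrument raised (the push briefly reached 59 N at the handle's stop before I eased it).

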